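Turn over the salt shaker's refill flag

TASK

The salt shaker is running out: mark it for refilling by pushing over the little hinged flag on the stand in front of it, up and right over its pivot, until it lies flat on the far side with its ringed face up. Push it gently with the fingertips or the outside of the fingers, do not grip it, and let go of it at the end. Leave the spice tin's flag and everything else on the worktop where they are.

Things in the scene. Friction and masses are not known exactly. Their poses are not given: they have to be found in the camera images.
- stand_salt: Fixed wooden flag stand: base 110 x 90 x 10 mm (x, y, z), two uprights 8 x 22 mm, 75 mm high, centred 38 mm left and right of the middle. Origin: on the worktop under the pivot; x points away from the robot (yaw up to 15 deg), z up. Pivot axis along y, 60 mm up. It is the stand on the robot's side of the salt shaker, which is some 120 mm behind the pivot. It may be the left or the right one.
- flag_salt (a joint): Salt shaker's flag. 0 = lying level towards the robot, plain face up (start); 1.57 = upright; 3.14 = lying level on the far side, ringed face up (end stop). Turns lightly (about 1 N), with some friction: it stays where it is left within about 40 deg of upright, and sinks level by itself if it leans over about 50 deg from upright, either way.
- flag_salt_panel (a point): Centre of the flag's wooden panel: 60 mm wide (y), 6 mm thick, from the axle to 55 mm from the pivot axis (its centre is at 28.5 mm), open space below. One face plain, one with a raised steel ring 30 mm across. Axes turn with the flag; at joint 0: x from free edge to pivot (away from robot), y left along the axis, z up out of the plain face.
- flag_salt_tab (a point): Tip of the flag's thumb tab, a plate 24 mm wide (y), 5 mm thick, 45 mm long from the axis, on the axle 70 mm right (-y) of the stand's middle, outside the upright; hub 14 mm thick. At right angles to the panel: straight up at joint 0; pushed away from the robot it tips to +x and raises the panel (level at 1.57, down at 3.14). Axes as the panel's.
- stand_spice: Fixed wooden flag stand: base 110 x 90 x 10 mm (x, y, z), two uprights 8 x 22 mm, 75 mm high, centred 38 mm left and right of the middle. Origin: on the worktop under the pivot; x points away from the robot (yaw up to 15 deg), z up. Pivot axis along y, 60 mm up. An identical second stand with its own flag, in front of the spice tin; its flag is to be left as it is.
- flag_spice (a joint): The spice tin's flag, same build and joint values as the salt shaker's.
- flag_spice_panel (a point): Centre of the spice tin's flag panel, like the other.
- salt_shaker: Salt shaker, clear with a domed grey top, 44 mm across, 90 mm high, standing loose about 120 mm behind the pivot of its stand. Origin: centre of its underside.
- spice_tin: Round white tin, 65 mm across, 62 mm high, standing loose about 120 mm behind the pivot of the other stand. Origin: centre of its underside.
- egg_cup: Stoneware egg cup, 47 mm across, 48 mm high, loose, between the two stands. Origin: centre of its underside.
- cork: Wine cork standing on end, 24 mm across, 40 mm high, loose, behind the egg cup. Origin: centre of its underside.
- mug: Small mug, 64 x 88 x 49 mm with its handle, loose, at the back. Origin: centre of its underside.
- pepper_mill: Dark wooden pepper mill, 58 mm across, 150 mm high, loose, at the back left. Origin: centre of its underside.

How it is judged:
On the way:
1. the salt shaker's flag has been swung up to about upright (value of joint flag_salt above 1.4 rad).
At the end, for the whole second after the job is handed in: The salt shaker's flag lies on the far side within 8 degrees of level (joint over 3.0), at rest; the spice tin's flag still lies on the near side; every loose thing is within 20 mm of where it stood, upright things still standing (value of joint flag_salt above 3 rad and velocity of joint flag_salt between -0.05 and 0.05 rad/s and value of joint flag_spice below 0.12 rad and distance of each of salt_shaker, spice_tin, egg_cup, cork, mug, pepper_mill from where it was at the start of the episode below 0.02 m and angle between each of salt_shaker, spice_tin, egg_cup, cork, mug, pepper_mill's own z axis and vertical below 0.15 rad); the robot touches nothing.
It fails at once if the spice tin's flag is pushed up by more than about 20 degrees (value of joint flag_spice above 0.35 rad).
It fails at once if the flag's panel is gripped between the fingers (contact force between the fingers and anything else above 0.3 N and x of the grasp point in the frame of flag_salt_panel between -0.026 and 0.026 m and y of the grasp point in the frame of flag_salt_panel between -0.029 and 0.029 m and z of the grasp point in the frame of flag_salt_panel between -0.004 and 0.004 m).
It fails at once if the flag's thumb tab is gripped between the fingers (contact force between the fingers and anything else above 0.3 N and x of the grasp point in the frame of flag_salt_tab between -0.0035 and 0.0035 m and y of the grasp point in the frame of flag_salt_tab between -0.011 and 0.011 m and z of the grasp point in the frame of flag_salt_tab between -0.038 and 0 m).
It fails at once if the salt shaker's stand or flag is pushed with more than 25 N (contact force between any of the fingers, the arm and stand_salt above 25 N).
It fails at once if a loose thing is lifted, or moved by more than 20 mm (distance of any of salt_shaker, spice_tin, egg_cup, cork, mug, pepper_mill from where it was at the start of the episode above 0.02 m).
It also fails if it takes over 42 s, if anything falls off the work surface, if the arm or the gripper's body presses on something with over 40 N, if the wrist force passes 120 N, or if a joint passes its speed limit or range.

ROBOT

A 6-joint arm with a two-finger parallel gripper is mounted at the origin on a cart in front of the work surface, level with it; the furniture and walls round the work are solid. World frame = base frame: x ahead of the robot, y to its left, z up, the work surface at z = 0. Lengths are in m, angles in rad, forces in N, time in s.
With the tool pointing down it reaches from about 0.275 to 0.75 m from the base axis. Payload 10.2 kg.
Tool frame: the origin (TCP) lies at the very end of the fingers, on their centre line; the grasp point (between the pads) lies 19 mm behind it (manip.grip_depth is the distance from the TCP to the grasp point, in m); y points along the fingers, x is the direction in which the jaws open and shut, and the axes are right-handed (so a half turn about y gives the same grasp; the last joint's range is limited). The gripper opens to 88 mm and grips with 3 to 60 N. Pads are 18 mm wide; open, the fingers measure 123 mm over their backs; the gripper's body (75 mm by 187 mm) begins 45 mm behind the grasp point.
Start: joints at [-1.498, 0.313, 1.498, -0, 1.331, -0.223], TCP at [0.153, -0.502, 0.239] pointing down, gripper open.
Joint ranges: [-2.94, 2.94], [-0.97, 2.17], [0.19, 2.56], [-1.23, 4.37], [0.02, 3.11], [-2.88, 2.88]. Speed limits (rad/s): [2.39, 2.39, 3.01, 3.14, 3.14, 3.14].

INTERFACE

Orientations are given as a unit quaternion [w, x, y, z].
In Python, from plant import manip, cams, job_done gives the robot as it stands.
- The arm moves only by the tool step_arm, never from a script. Its argument "increments" is a list of rows, each a list of 5 numbers: the opening, from 0 (shut) to 1 (fully open), then the shift along the tool's x, y, z in cm, then the turn about the tool's y in degrees. A call has 1 to 5 rows; each row is the pose to reach, as a shift and turn from the pose measured when the call began, along the tool's axes at that moment; what a row does not reach only later rows make up. A row lasts 1/8 s, in which the tool goes at most 62.5 mm and 10.7 degrees, less where a joint would pass 70% of its speed; a pose out of reach is approached as far as the arm can. A call with a gripper value outside its range is refused whole. The fingers move at their own pace and stop on an object; the grip force is fixed at half the most. Time passes only in rows, so rows that repeat a pose let the fingers close. It gives the time, the measured TCP pose, the force and the opening at its end, in the units of the state.
- manip.get_obs(): the state, without advancing time (a new reading comes with each control period).
- cams.snapshot(name): name is "scene" or "top" or "wrist"; returns the picture (400x640x3 uint8, blue, green, red); there is no depth.
- cams.camera_info(name): a dict with "camera_matrix" (3x3 intrinsics, pixels), "R" (3x3) and "t" (3): a world point X has camera coordinates R X + t. Camera axes: x right, y down, z forward; pixel columns grow to the right and rows downward; lengths in m; the calibration is good to about 2 mm. A picture is of the moment at which its call begins: read the wrist's pose just before it. camera_info takes no time and is no camera call; for the wrist camera it gives the pose at the moment of the call.
- job_done(): hands the job in, once; it reports no verdict.
The state is a dict: "time_s": time; "q": joint angles; "joint_vel": joint speeds; "effort": joint torques, N m; "tool_pos": TCP position; "ee_rot": TCP orientation; "force": force on the tool from outside, world axes, zero at the start; "torque": the same for the moment, N m; "opening": finger opening in m.
Only numpy, scipy, OpenCV 4.12 (cv2) and the standard library are available. Lean on these libraries where they do the work, as an engineer would, in place of code of your own. Each camera call takes 0.05 s, during which the arm holds its last target. There are 200 camera calls.

## Working session

There is one attempt and no reset: what is moved stays moved. The work goes in short steps, Python scripts to look and compute and a tool call to move; the robot and the scene stay as the last step left them, time stands still between calls to the robot, and variables do not carry over. Pictures are saved under pics/ and viewed, about 8 in all and at most 12, crops included, and the job is handed in when it is done.

Besides the shell and the picture viewer there is one more tool, called after "Request:" as name(argument=value, ...), one argument or row to a line, values as JSON. step_arm: Moves the arm, as the interface text tells. Its arguments: {"type":"object","properties":{"increments":{"type":"array"}},"required":["increments"]}

```bash
mkdir -p pics; python3 - <<'E'
from plant import manip, cams
import cv2, numpy as np
o=manip.get_obs(); print({k:np.round(o[k],3).tolist() for k in ['time_s','tool_pos','ee_rot','force','opening']})
for n in ['scene','top']:
    cv2.imwrite(f'pics/{n}0.png',cams.snapshot(n)); i=cams.camera_info(n); print(n,{k:np.round(v,4).tolist() for k,v in i.items() if k in('camera_matrix','R','t')})
E
```

```text
{'time_s': 0.0, 'tool_pos': [0.153, -0.502, 0.238], 'ee_rot': [0.569, -0.568, 0.421, -0.421], 'force': [-0.299, 0.289, 0.141], 'opening': 0.088}
scene {'camera_matrix': [[403.7047, 0.0, 318.4081], [0.0, 403.7047, 188.7342], [0.0, 0.0, 1.0]], 'R': [[-0.8076, -0.5896, 0.0116], [-0.281, 0.3675, -0.8865], [0.5184, -0.7192, -0.4625]], 't': [0.449, 0.2669, 0.6923]}
top {'camera_matrix': [[483.2837, 0.0, 324.3822], [0.0, 483.2837, 199.9359], [0.0, 0.0, 1.0]], 'R': [[0.0257, -0.9996, -0.0076], [-0.9928, -0.0246, -0.1174], [0.1172, 0.0105, -0.9931]], 't': [-0.0292, 0.5805, 1.3621]}
```

View pics/top0.png

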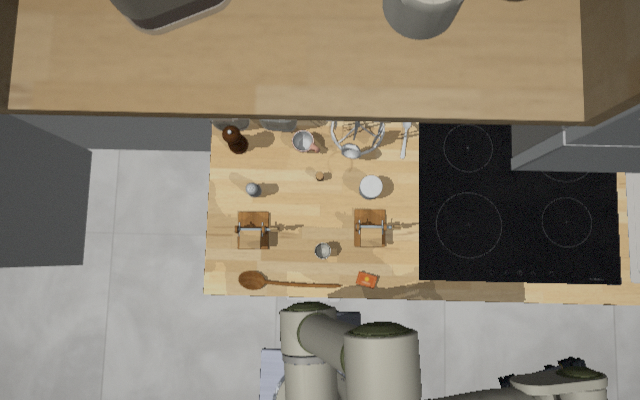

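View pics/scene0.png

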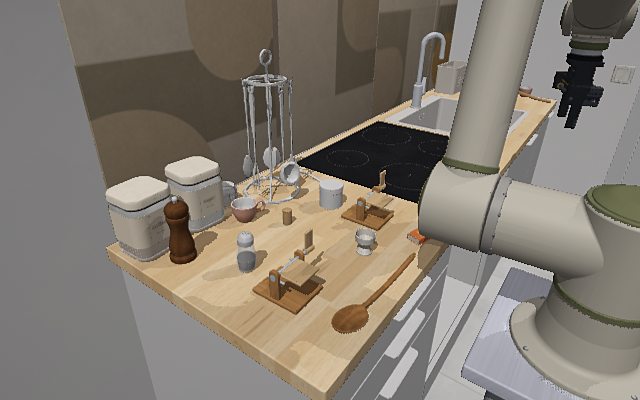

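The top view shows the salt shaker at about (253,189), so the left stand at (253,230) is the salt stand. The spice stand is at (370,228), and the egg cup at (323,250). I'll enlarge the stand area.

```bash
cat > h.py <<'E'
import numpy as np, cv2
from plant import manip, cams
from scipy.spatial.transform import Rotation as Rn
def ray(n,u,v,z):
    i=cams.camera_info(n);K,R,t=[np.array(i[k]) for k in('camera_matrix','R','t')]
    d=R.T@np.linalg.solve(K,[u,v,1]);c=-R.T@t;return c+d*(z-c[2])/d[2]
def proj(n,X):
    i=cams.camera_info(n);K,R,t=[np.array(i[k]) for k in('camera_matrix','R','t')]
    p=K@(R@np.array(X)+t);return p[:2]/p[2]
E
python3 - <<'E'
from h import *
a=cv2.imread('pics/top0.png')[170:300,225:325]; b=cv2.imread('pics/scene0.png')[220:320,235:345]
a=cv2.resize(a,None,fx=4,fy=4,interpolation=2); b=cv2.resize(b,(440,400),interpolation=2)
c=np.zeros((520,840,3),np.uint8); c[:520,:400]=a; c[:400,400:840]=b
cv2.imwrite('pics/c1.png',c[:, :800])
for n,(u,v,z) in dict(stand=(253,230,.01),shak=(253,189,.08),egg=(323,250,.045),spoon=(252,280,.01),spice=(370,228,.01)).items(): print(n,ray('top',u,v,z).round(3))
o=manip.get_obs();print(Rn.from_quat(o['ee_rot'],scalar_first=True).as_matrix().round(3))
E
```

```text
stand [0.49  0.192 0.01 ]
shak [0.602 0.186 0.08 ]
egg [ 0.437 -0.014  0.045]
spoon [0.346 0.189 0.01 ]
spice [ 0.505 -0.149  0.01 ]
[[ 0.292 -0.     0.957]
 [-0.957  0.001  0.292]
 [-0.001 -1.     0.   ]]
```

View pics/c1.png

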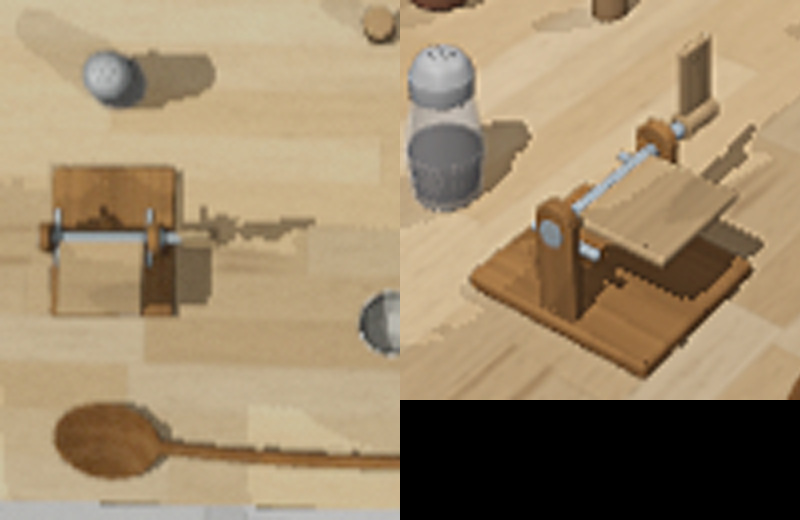

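```bash
python3 - <<'E'
from h import *
f=lambda u,v,z:ray('top',225+u/4,170+v/4,z)
for p in [(53,166),(175,166),(180,316),(53,316)]: print('base',f(*p,.01).round(4))
print('axleL',f(60,238,.06).round(4),'axleR',f(200,239,.06).round(4))
print('shaker top',f(106,74,.08).round(4))
# scene: crop scale 4; tab tip corners, pivot end on left upright
g=lambda u,v:(235+(u-400)/4,220+v/4)
print('tab tip L/R at z.105',ray('scene',*g(680,50),.105).round(4),ray('scene',*g(711,37),.105).round(4))
print('left upright axle cap z.06',ray('scene',*g(550,233),.06).round(4))
for z,pts in [(.01,[(471,281),(645,377),(750,268)])]:
  for p in pts: print('base scene',ray('scene',*g(*p),z).round(4))
print(ray('top',232,135,.14).round(3))
E
```

```text
base [0.5435 0.2375 0.01  ]
base [0.5457 0.1479 0.01  ]
base [0.4364 0.14   0.01  ]
base [0.4341 0.2324 0.01  ]
axleL [0.4883 0.2207 0.06  ] axleR [0.49  0.122 0.06 ]
shaker top [0.6029 0.1901 0.08  ]
tab tip L/R at z.105 [0.49   0.1373 0.105 ] [0.4848 0.1187 0.105 ]
left upright axle cap z.06 [0.4866 0.2397 0.06  ]
base scene [0.5351 0.2461 0.01  ]
base scene [0.4272 0.2447 0.01  ]
base scene [0.4316 0.1568 0.01  ]
[0.74 0.24 0.14]
```

Both views agree on the stand: pivot at about (0.488, 0.192), yaw about 2°, tab at about (0.489, 0.125). Now I'll travel in with the gripper shut.

Request:
step_arm(
  increments=[
    [0, -2, 0, 5, 3],
    [0, -4, 0, 10, 6],
    [0, -6, 0, 15, 9],
    [0, -8, 0, 20, 12],
    [0, -10, 0, 25, 15],
  ],
)

```text
time_s: 0.72
tool_pos: [0.3641, -0.3321, 0.2383]
ee_rot: [0.508, -0.508, 0.492, -0.492]
force: [-0.2, -1.5, -0.7]
opening: 0.0404
```

Request:
step_arm(
  increments=[
    [0, -5, 0, 1, 0],
    [0, -10, 0, 2, 0],
    [0, -15, 0, 4, 0],
    [0, -20, 0, 5, 0],
    [0, -25, 0, 6, 0],
  ],
)

```text
time_s: 1.35
tool_pos: [0.416, -0.0786, 0.2385]
ee_rot: [0.508, -0.508, 0.492, -0.491]
force: [0.4, 0.7, -0.0]
opening: 0.0006
```

Request:
step_arm(
  increments=[
    [0, -5, 0, 0.5, 0],
    [0, -10, 0, 1, 0],
    [0, -15, 1, 1, 0],
    [0, -20, 3, 1, 0],
    [0, -20, 5, 1, 0],
  ],
)

```text
time_s: 1.98
tool_pos: [0.4189, 0.1243, 0.188]
ee_rot: [0.509, -0.509, 0.491, -0.49]
force: [-0.3, 0.6, -0.2]
opening: 0.0003
```

Request:
step_arm(
  increments=[
    [0, 0.4, 4, 0, 0],
    [0, 0.4, 8, 0, 0],
    [0, 0.4, 11, 0, 0],
    [0, 0.4, 11, 0, 0],
  ],
)

```text
time_s: 2.48
tool_pos: [0.4177, 0.1205, 0.0766]
ee_rot: [-0.508, 0.51, -0.493, 0.489]
force: [0.1, 0.2, 0.7]
opening: 0.0009
```

```bash
python3 - <<'E'
from h import *
o=manip.get_obs();print(o['tool_pos'],o['force'])
a=cams.snapshot('top')[160:300,205:345];b=cams.snapshot('scene')[180:320,225:365]
cv2.imwrite('pics/c2.png',np.hstack([cv2.resize(k,(400,400),interpolation=2) for k in(a,b)]))
E
```

```text
[0.4177475  0.12048361 0.07662637] [0.08000751 0.20612129 0.7237177 ]
```

View pics/c2.png

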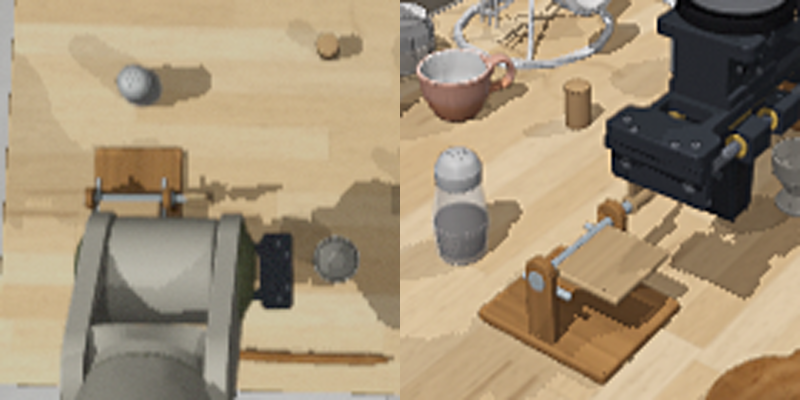

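The gripper is in front of the tab and touching nothing; the panel is still level. Now I'll push the tab.

Request:
step_arm(
  increments=[
    [0, 0, 0, 1.5, 0],
    [0, 0, 0, 3, 0],
    [0, 0, 0, 4.5, 0],
    [0, 0, 0, 5.5, 0],
    [0, 0, 0, 6.5, 0],
  ],
)

```text
time_s: 3.2
tool_pos: [0.4847, 0.1229, 0.0795]
ee_rot: [0.51, -0.509, 0.491, -0.49]
force: [-1.5, -0.7, 0.3]
opening: 0.0006
```

Request:
step_arm(
  increments=[
    [0, 0, 0, 1, 0],
    [0, 0, 0, 2, 0],
    [0, 0, 0, 3, 0],
    [0, 0, 0, 3.5, 0],
    [0, 0, 0, 3.5, 0],
  ],
)

```text
time_s: 3.82
tool_pos: [0.52, 0.1242, 0.0794]
ee_rot: [0.51, -0.508, 0.491, -0.49]
force: [-0.1, 0.2, 0.8]
opening: 0.0001
```

```bash
python3 - <<'E'
from h import *
o=manip.get_obs();print(o['tool_pos'],o['force'])
b=cams.snapshot('scene')[180:320,225:365]
cv2.imwrite('pics/c3.png',cv2.resize(b,(500,500),interpolation=2))
E
```

```text
[0.51997185 0.12421731 0.07943818] [-0.11486765  0.1857691   0.7574358 ]
```

View pics/c3.png

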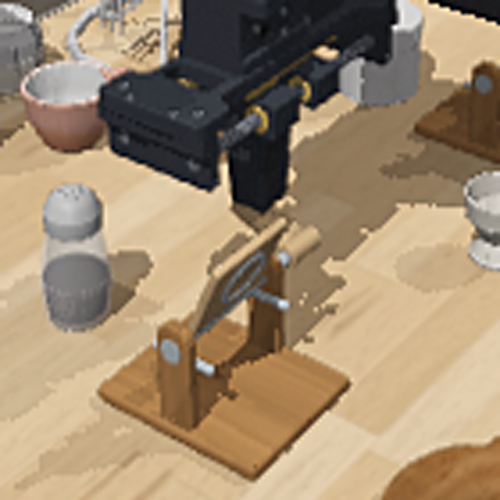

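The panel stands near upright, ringed face toward the robot, and stays there. Next I'll back off, rise and move over behind the panel.

Request:
step_arm(
  increments=[
    [0, 0, 0, -4, 0],
    [0, 0, -2, -8, 0],
    [0, 0, -5, -11, 0],
    [0, -3, -5, -11, 0],
    [0, -6.5, -5, -11, 0],
  ],
)

```text
time_s: 4.5
tool_pos: [0.4072, 0.1856, 0.1302]
ee_rot: [0.51, -0.508, 0.491, -0.491]
force: [0.6, -0.4, -0.6]
opening: -0.0
```

Request:
step_arm(
  increments=[
    [0, 0, 2, 0, 0],
    [0, 0, 3.5, 0, 0],
    [0, 0, 3.5, 0, 0],
  ],
)

```text
time_s: 4.88
tool_pos: [0.4066, 0.1856, 0.0946]
ee_rot: [0.509, -0.508, 0.491, -0.491]
force: [0.1, 0.4, 0.6]
opening: 0.0001
```

```bash
python3 - <<'E'
from h import *
o=manip.get_obs();print(o['tool_pos'],o['force'])
b=cams.snapshot('scene')[180:320,225:365];w=cams.snapshot('wrist')
cv2.imwrite('pics/c4.png',np.hstack([cv2.resize(b,(400,400),interpolation=2),cv2.resize(w,(400,400))]))
E
```

```text
[0.40658928 0.18562996 0.0946251 ] [0.10348219 0.3823055  0.59287532]
```

View pics/c4.png

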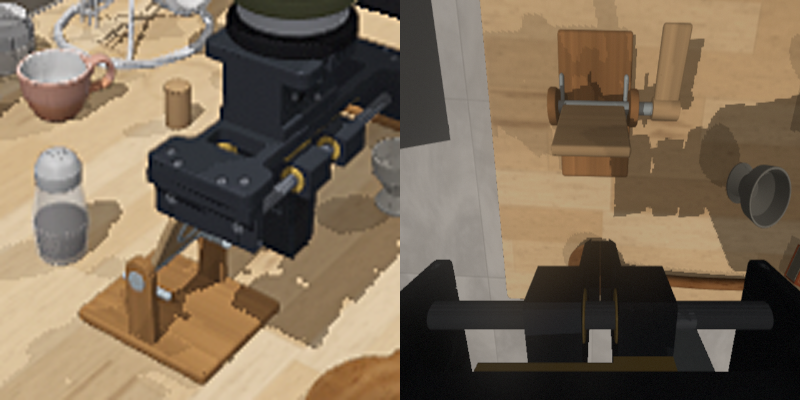

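The panel is about 60° up, leaning toward the robot. Fingers are centred on it, so I'll push over the top in small steps.

Request:
step_arm(
  increments=[
    [0, 0, 0.9, 1, 0],
    [0, 0, 0.9, 2.5, 0],
    [0, 0, 0.9, 4, 0],
    [0, 0, 0.9, 5, 0],
    [0, 0, 0.9, 6, 0],
  ],
)

```text
time_s: 5.6
tool_pos: [0.4679, 0.1878, 0.0867]
ee_rot: [0.51, -0.508, 0.491, -0.491]
force: [-0.2, -0.2, 0.2]
opening: 0.0004
```

Request:
step_arm(
  increments=[
    [0, 0, 0, 1, 0],
    [0, 0, 0, 2, 0],
    [0, 0, 0, 3, 0],
    [0, 0, 0, 4, 0],
    [0, 0, 0, 5, 0],
  ],
)

```text
time_s: 6.22
tool_pos: [0.5186, 0.1896, 0.0868]
ee_rot: [0.51, -0.508, 0.491, -0.491]
force: [0.1, -0.6, 0.4]
opening: 0.0004
```

Request:
step_arm(
  increments=[
    [0, 0, 0, 1, 0],
    [0, 0, 0, 1.8, 0],
    [0, 0, 0, 1.8, 0],
    [0, 0, 0, 1.8, 0],
    [0, 0, 0, 1.8, 0],
  ],
)

```text
time_s: 6.85
tool_pos: [0.5364, 0.1902, 0.0869]
ee_rot: [0.51, -0.508, 0.491, -0.491]
force: [0.5, 0.0, 0.3]
opening: 0.0006
```

```bash
python3 - <<'E'
from h import *
o=manip.get_obs();print(o['tool_pos'],o['force'])
b=cams.snapshot('scene')[180:320,225:365];w=cams.snapshot('wrist')
cv2.imwrite('pics/c5.png',np.hstack([cv2.resize(b,(400,400),interpolation=2),cv2.resize(w,(400,400))]))
E
```

```text
[0.53639207 0.19024549 0.08688856] [0.47605187 0.02006445 0.33478902]
```

View pics/c5.png

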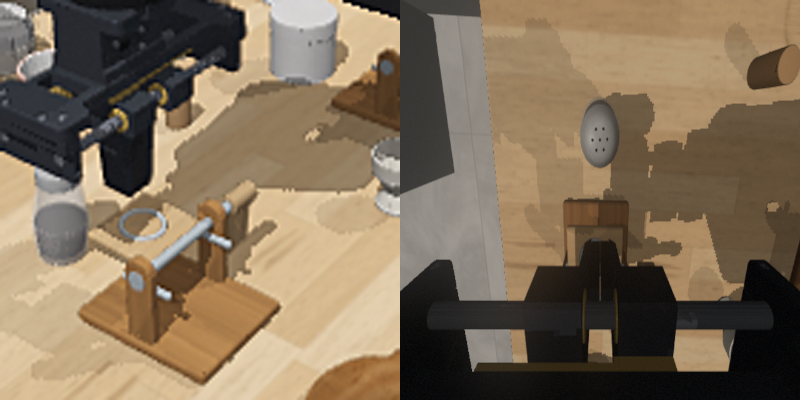

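The flag lies on the far side with its ring up at about (143,225) in the crop, and the tab hangs down. I'll raise the arm straight up, back off and check.

Request:
step_arm(
  increments=[
    [0, 0, -3, 0, 0],
    [0, 0, -7, 0, 0],
    [0, 0, -11, -2, 0],
    [0, 0, -12, -7, 0],
    [0, 0, -12, -12, 0],
  ],
)

```text
time_s: 7.58
tool_pos: [0.4151, 0.1857, 0.2074]
ee_rot: [0.51, -0.507, 0.491, -0.492]
force: [0.4, 0.2, -0.4]
opening: 0.0004
```

Request:
step_arm(
  increments=[
    [0, 5, 0, -1, 0],
    [0, 10, 0, -1, 0],
    [0, 15, 0, -1, 0],
    [0, 20, 0, -1, 0],
    [0, 25, 0, -1, 0],
  ],
)

```text
time_s: 8.2
tool_pos: [0.4137, -0.0661, 0.207]
ee_rot: [0.51, -0.507, 0.49, -0.492]
force: [0.5, -0.3, -0.5]
opening: 0.0003
```

Request:
step_arm(
  increments=[
    [0, 5, 0, 0, 0],
    [0, 10, 0, 0, 0],
    [0, 15, 0, -1, 0],
    [0, 20, 0, -2, 0],
    [0, 20, 0, -2, 0],
  ],
)

```text
time_s: 8.82
tool_pos: [0.3999, -0.2691, 0.2063]
ee_rot: [0.509, -0.506, 0.491, -0.493]
force: [0.1, -0.0, 0.3]
opening: 0.0004
```

```bash
python3 - <<'E'
from h import *
o=manip.get_obs();print(o['tool_pos'],o['force'],abs(o['joint_vel']).max())
t=cams.snapshot('top');s=cams.snapshot('scene')
cv2.imwrite('pics/top1.png',t)
t0=cv2.imread('pics/top0.png')
A=np.vstack([cv2.resize(k[110:300,200:420],(400,300),interpolation=2) for k in(t0,t)])
B=np.vstack([cv2.resize(k[130:330,140:420],(400,300),interpolation=2) for k in(cv2.imread('pics/scene0.png'),s)])
cv2.imwrite('pics/c6.png',np.hstack([A,B]))
g=lambda im:cv2.cvtColor(im,6).astype(np.float32)
for n,(u,v) in dict(shak=(253,189),tin=(371,187),egg=(323,250),cork=(320,177),mug=(304,141),mill=(235,138),spice=(370,228)).items():
    r=10 if n!='tin' else 15
    T=g(t0)[v-r:v+r,u-r:u+r];m=cv2.matchTemplate(g(t)[v-r-8:v+r+8,u-r-8:u+r+8],T,5);_,mx,_,l=cv2.minMaxLoc(m);print(n,l[0]-8,l[1]-8,round(mx,3))
E
```

```text
[ 0.3999257  -0.269076    0.20626475] [ 0.0788789  -0.0427232   0.27339699] 0.06481334284607991
shak 0 0 0.972
tin 0 0 0.993
egg 0 0 0.953
cork 0 0 0.982
mug 0 0 0.998
mill 0 0 0.984
spice 0 0 0.988
```

View pics/c6.png

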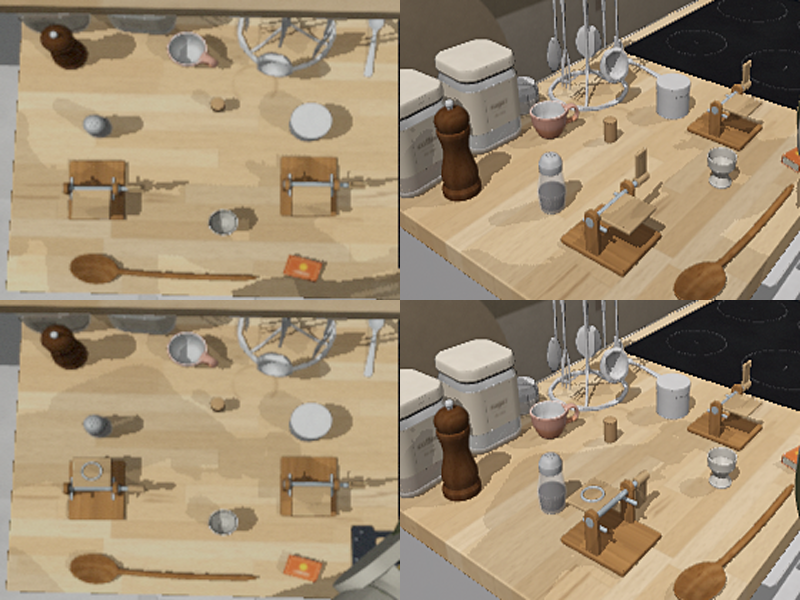

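The before/after views show the salt flag lying on the far side with its ring up. The spice flag and the loose things have not moved. I'll let the arm settle for a moment and then hand in.

Request:
step_arm(
  increments=[
    [0, 0, 0, 0, 0],
    [0, 0, 0, 0, 0],
    [0, 0, 0, 0, 0],
  ],
)

```text
time_s: 9.3
tool_pos: [0.4007, -0.2659, 0.2065]
ee_rot: [0.511, -0.507, 0.491, -0.492]
force: [-0.9, -0.8, -0.4]
opening: 0.0004
```

```bash
python3 -c "
from plant import job_done
print(job_done())"
```

```text
the job is handed in; nothing more can be done
None
```

The salt shaker's flag (the left stand) now lies on the far side with its ringed face up, and I handed the job in at about 9.3 s. With the gripper shut, I pushed the thumb tab until the panel was about 60° up. I then pushed the panel over the top with the fingertips until it fell to the far side, and moved the arm clear.

- **Forces:** the readings at the end of each move stayed below 2 N. I did not see the peaks in between.
- **Loose things:** comparing the top view before and after, all six had moved 0 pixels, and so had the spice stand with its flag. All of them were still standing in the pictures.
- **Flag angle:** I judged it level by eye from two views and did not measure it, so "within 8 degrees of level" is not confirmed by a number.

No check failed. The two cameras' estimates of the stand's position differed by 5–10 mm, but this did not affect the pushes.

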